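Shake out a canister of sample cups

TASK

The white canister stands upturned in the steel tray with three sealed sample cups still caught behind the shoulders of its mouth. Lift it, keep it mouth-down over the tray and shake it from side to side until its weight stops dropping and all three cups have fallen out into the tray. Then stand the empty canister, still upturned, lengthwise on the middle of the black draining mat; leave the other things on the bench where they are.

Things in the scene. Friction and masses are not known exactly. Their poses are not given: they have to be found in the camera images.
- canister: White opaque plastic canister standing upturned (mouth down, closed base up): 208 mm long (its x), 63 mm wide (its y), 160 mm high, walls 3 mm, empty 0.17 to 0.24 kg. Origin at the centre of the mouth, its lowest plane; z up to its base. Mouth: a 14 mm high neck in the middle, inside 114 mm (x) by 57 mm (y). Keep it mouth-down: its z within 30 degrees of upright.
- canister_mouth (a point): Centre of the mouth plane, same as the canister's origin. Inside, beyond each end of the mouth (+x and -x), a flat shoulder 44 mm deep and 17 mm above this plane holds the cups back. The plastics rub with friction 0.32 to 0.41: brisk strokes along its x, some 90 mm in about 0.3 s (5 m/s2 or more), bring the cups out; tilting alone leaves cups behind.
- canister_grip (a point): Point on the middle of the canister 25 mm below its top face, where it can be gripped from above across its 63 mm width (jaws closing along its y). Axes as the canister's.
- cup_1: White sealed sample cup, 44 mm across at the foot, 51 mm across the lid, 63 mm high, 40 to 100 g. Origin at the centre of its underside, z to its lid. At the start it stands inside the canister, on the -x shoulder.
- cup_2: Cup like cup_1; at the start it stands inside the canister, on the +x shoulder.
- cup_3: Cup like cup_1; at the start it stands inside the canister, on top of cup_2.
- tray: Fixed stainless tray, 300 mm (x) by 160 mm (y) outside, rim 44 mm high, floor 3 mm thick. Origin under its centre. A tube rack up to 137 mm high stands 20 to 60 mm beyond its left (+y) side.
- mat: Fixed black ribbed rubber draining mat, 110 mm (x) by 220 mm (y), top of the ribs 8 mm above the worktop. Origin under its centre. The front of a large bench centrifuge, 145 mm high, stands close behind it (from 75 mm beyond its centre in +x), so the canister fits there only lengthwise, along the mat's y.
- wash_bottle: Bystander: wash bottle with a bent spout, 81x62x175 mm. Origin under its centre.
- jar: Bystander: dark screw jar, 64 mm across, 110 mm high. Origin under its centre.
- timer: Bystander: kitchen-type timer, 60x60x39 mm. Origin under its centre.
- marker: Bystander: black marker lying on the worktop along the front edge of the mat, 135 mm long, 12 mm thick. Origin under its centre.
- petri: Bystander: petri dish, 63 mm across, 14 mm high. Origin under its centre.

How it is judged (in metres and radians):
On the way:
1. the canister has been shaken empty: all three cups are out, below its mouth and within the tray, while the gripper still holds it, mouth-down, above the tray (height (world z) of canister above 0.05 m and contact force between the fingers and canister above 1 N and horizontal distance between canister and tray below 0.16 m and x of cup_1 in the frame of tray between -0.15 and 0.15 m and y of cup_1 in the frame of tray between -0.08 and 0.08 m and height (world z) of each of cup_1, cup_2, cup_3 below 0.13 m and z of each of cup_1, cup_2, cup_3 in the frame of canister below -0.005 m and x of cup_2 in the frame of tray between -0.15 and 0.15 m and y of cup_2 in the frame of tray between -0.08 and 0.08 m and x of cup_3 in the frame of tray between -0.15 and 0.15 m and y of cup_3 in the frame of tray between -0.08 and 0.08 m), for 0.2 s.
At the end, for the whole second after the job is handed in: All three cups lie at rest inside the tray's outline, below 130 mm. The empty canister stands still, upturned and level (0.1 rad) on the mat's ribs, its centre within 35 mm (along both of the mat's axes) of the mat's centre, its length along the mat's within 0.35 rad (x of cup_1 in the frame of tray between -0.15 and 0.15 m and y of cup_1 in the frame of tray between -0.08 and 0.08 m and height (world z) of each of cup_1, cup_2, cup_3 below 0.13 m and linear speed of each of cup_1, cup_2, cup_3 below 0.03 m/s and x of cup_2 in the frame of tray between -0.15 and 0.15 m and y of cup_2 in the frame of tray between -0.08 and 0.08 m and x of cup_3 in the frame of tray between -0.15 and 0.15 m and y of cup_3 in the frame of tray between -0.08 and 0.08 m and angle between canister's own z axis and vertical below 0.1 rad and angle between the x axis of canister and the y axis of mat, either way round below 0.35 rad and linear speed of canister below 0.02 m/s and height (world z) of canister between 0.002 and 0.014 m and x of canister in the frame of mat between -0.035 and 0.035 m and y of canister in the frame of mat between -0.035 and 0.035 m); the robot touches nothing.
It fails at once if the canister is tilted more than 35 degrees from straight mouth-down (angle between canister's own z axis and vertical above 0.61 rad).
It fails at once if a bystander is moved more than 30 mm (distance of any of wash_bottle, jar, timer, marker, petri from where it was at the start of the episode above 0.03 m).
It also fails if it takes over 72 s, if anything falls off the work surface, if the arm or the gripper's body presses on something with over 40 N, if the wrist force passes 120 N, or if a joint passes its speed limit or range.

ROBOT

A 6-joint arm with a two-finger parallel gripper is mounted at the origin on a cart in front of the work surface, level with it; the furniture and walls round the work are solid. World frame = base frame: x ahead of the robot, y to its left, z up, the work surface at z = 0. Lengths are in m, angles in degrees, forces in N, time in s.
With the tool pointing down it reaches from about 0.375 to 0.975 m from the base axis. Payload 3.8 kg.
Tool frame: the origin (TCP) lies midway between the tips of the shut fingers; the grasp point (between the pads) lies 19 mm behind it; z points along the fingers, y is the line along which they close (so a half turn about z gives the same grasp; the last joint's range is limited). The gripper opens to 85 mm and grips with 20 to 120 N. Pads are 22 mm wide; open, the fingers measure 114 mm over their backs; the gripper's body (76 mm by 85 mm) begins 54 mm behind the grasp point. The pads swing forward as they close: fully open they stand 13 mm farther back than shut.
Start: joints at [-76.713, 15.12, 91.902, -0, 72.978, -2.114], TCP at [0.179, -0.651, 0.231] pointing down, gripper open.
Joint ranges: [-150.88, 150.88], [-54.13, 125.18], [17.81, 147.31], [-75.09, 255.09], [0, 152.58], [-146.25, 146.25]. Speed limits (degrees/s): [147.25, 147.25, 180, 180, 180, 180].

INTERFACE

Orientations are given as a 3x3 rotation matrix whose columns are the frame's x, y, z axes.
In Python, from station import bot gives the robot as it stands.
- The arm moves only by the tool drive_tool, never from a script. Its argument "steps" is a list of rows, each an object of numbers: "dx", "dy", "dz": the shift along the world's x, y, z normalised to -1 to 1, where 1 is 30 mm; "ax", "ay", "az": the turn, a rotation vector about the world's x, y, z normalised to -1 to 1, where 1 is 0.15 rad; "fingers": the closure, from -1 (fully open) to 1 (shut), so that 0 is half open. A call has 1 to 12 rows; each row shifts and turns the commanded pose from where the row before left it; what a row does not reach is not made up. A row lasts 1/10 s, in which the tool goes at most 50 mm and 8.59 degrees, less where a joint would pass 70% of its speed; a pose out of reach is approached as far as the arm can. A call with a number of a shift or a turn outside -1 to 1 is refused whole. A call with a gripper value outside its range is refused whole. The fingers move at their own pace and stop on an object; "squeeze" is the grip in N (left out, the last holds). Time passes only in rows, so rows that do not move let the fingers close. It gives the time, the measured TCP pose, the force, the opening and the grip force at its end, in the units of the state.
- bot.state(): the state, without advancing time (a new reading comes with each control period).
- bot.capture(name): name is "scene" or "side" or "wrist"; returns a dict with "color" (400x640x3 uint8, red, green, blue), "depth" (400x640 float32, m along the optical axis (not along the pixel's ray), 0 where there is no reading), "fx", "fy", "cx", "cy" (pixels), "k1" (the pictures are not rectified: a ray, as slopes to the right and down, at radius r is drawn at 1 + k1 r^2 times it, then the intrinsics apply), "R" (3x3) and "t" (3): a world point X has camera coordinates R X + t; the wrist camera has in their place "hand_eye" (4x4, takes a point from camera to tool coordinates, whose origin is the TCP and whose axes are the flange's). Camera axes: x right, y down, z forward; pixel columns grow to the right and rows downward; lengths in m; the calibration is good to about 2 mm. A picture is of the moment at which its call begins: read the wrist's pose just before it.
- bot.finish_job(): hands the job in; it is judged then, once.
The state is a dict: "clock": time; "q": joint angles; "dq": joint speeds; "joint_torque": joint torques, N m; "eef_pos": TCP position; "orientation": TCP orientation; "ft_force": force on the tool from outside, world axes, zero at the start; "wrist_torque": the same for the moment, N m; "finger_gap": finger opening in m; "finger_force": force on a finger pad.
Only numpy, scipy, OpenCV 4.12 (cv2) and the standard library are available. Lean on these libraries where they do the work, as an engineer would, in place of code of your own. Each camera call takes 0.05 s, during which the arm holds its last target. There are 200 camera calls.

## Working session

There is one attempt and no reset: what is moved stays moved. The work goes in short steps, Python scripts to look and compute and a tool call to move; the robot and the scene stay as the last step left them, time stands still between calls to the robot, and variables do not carry over. Pictures are saved under pics/ and viewed, at most 10 in all, crops included, and the job is handed in when it is done.

Besides the shell and the picture viewer there is one more tool, called after "Emit:" in YAML: its name, and indented under it one key for each argument. drive_tool: Moves the arm, as the interface text tells. Scaled input: -1 to 1 covers 30 mm each way for a shift and 0.15 rad each way for a turn. Its arguments: {"type":"object","properties":{"steps":{"type":"array"},"squeeze":{"type":"number"}},"required":["steps"]}

```bash
mkdir -p pics
cat > h.py <<'E'
import numpy as np,cv2,pickle
from station import bot
def pts(c,T=None):
    h,w=c["depth"].shape
    v,u=np.mgrid[:h,:w]
    K=np.array([[c["fx"],0,c["cx"]],[0,c["fy"],c["cy"]],[0,0,1]],float)
    p=cv2.undistortPoints(np.stack([u,v],-1).reshape(-1,1,2).astype(float),K,np.array([c["k1"],0,0,0.])).reshape(h,w,2)
    d=c["depth"]; P=np.dstack([p*d[...,None],d])
    if T is None: P=(P-np.array(c["t"]))@np.array(c["R"])
    else: P=P@T[:3,:3].T+T[:3,3]
    P[d==0]=np.nan
    return P
E
python3 - <<'E'
from h import *
s=bot.state(); print(s)
cs={n:bot.capture(n) for n in("scene","side")}
pickle.dump(cs,open("c0.pkl","wb"))
im=np.vstack([cs[n]["color"][...,::-1] for n in cs]); cv2.imwrite("pics/a.png",cv2.resize(im[:400],(800,500)));cv2.imwrite("pics/b.png",cv2.resize(im[400:],(800,500)))
for n in cs: print(n,cs[n]["t"],-np.array(cs[n]["R"]).T@cs[n]["t"],(cs[n]["depth"]>0).mean())
E
```

```text
{'clock': 0.0, 'q': array([-7.67130033e+01,  1.51676230e+01,  9.19813308e+01,  8.40840315e-04,
        7.29754885e+01, -2.11267388e+00]), 'dq': array([-0.04194285, -0.07810582,  0.01471572, -0.01444343,  0.07276639,
       -0.05044934]), 'joint_torque': array([-1.52019702e-04, -5.15112555e+01, -3.67317867e+01,  9.40774976e-05,
        1.28117338e-02,  5.07724167e-06]), 'eef_pos': array([ 0.17910177, -0.65005988,  0.22997934]), 'orientation': array([[ 9.64098099e-01,  2.65545891e-01, -4.85514674e-04],
       [ 2.65546318e-01, -9.64095779e-01,  2.11701129e-03],
       [ 9.40810002e-05, -2.16993319e-03, -9.99997641e-01]]), 'ft_force': array([ 0.60856504, -1.15990378, -0.09467112]), 'wrist_torque': array([ 0.00177147,  0.01375272, -0.0019866 ]), 'finger_force': 0.0, 'finger_gap': 0.08541326727764437}
scene [0.48014031 0.24683398 0.83801977] [0.20600972 0.6633178  0.71505829] 0.99593359375
side [-0.57304639  0.07924225  1.1756788 ] [ 0.47744337 -0.83451683  0.89023121] 0.99587109375
```

View pics/a.png

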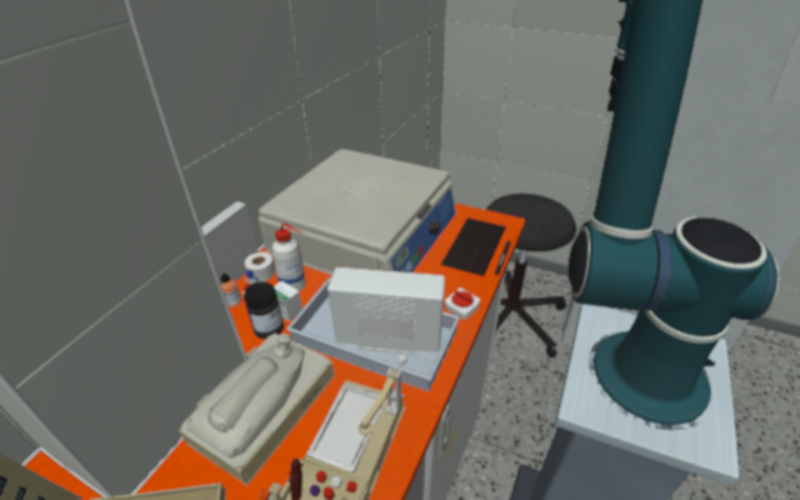

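View pics/b.png

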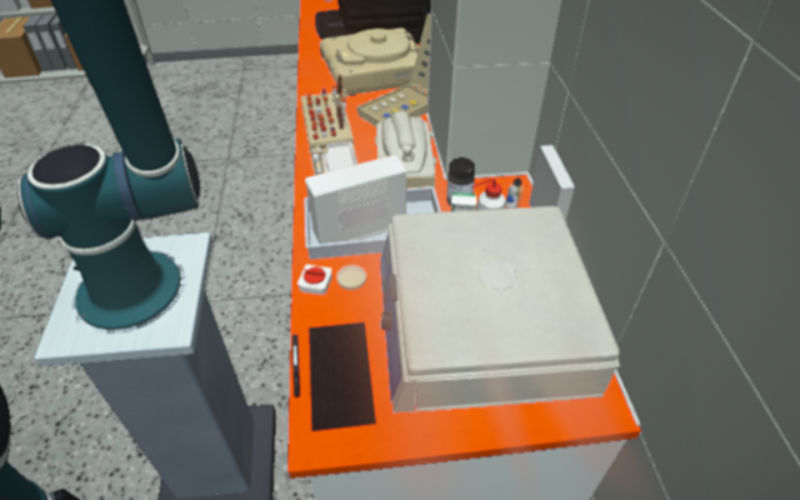

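The scene view shows the canister at (388,310) in the tray and the mat at (475,245). The side view shows the canister at (357,200), the mat at (342,375), the marker at (296,365), and the timer and petri dish between tray and mat.

Run:
```python
from h import *
cs=pickle.load(open("c0.pkl","rb"))
def rect(n,m,P,l):
    k,lab,st,_=cv2.connectedComponentsWithStats(m.astype(np.uint8))
    for i in sorted(range(1,k),key=lambda i:-st[i,4])[:3]:
        if st[i,4]<40: continue
        q=P[lab==i]; r=cv2.minAreaRect(q[:,:2].astype(np.float32)*1000)
        print(n,l,st[i],np.round(r[0],1),np.round(r[1],1),round(r[2],1),"z",np.round(np.nanpercentile(q[:,2],[5,50,95]),4))
for n,c in cs.items():
    P=pts(c); C=c["color"].astype(int); mx=C.max(2); mn=C.min(2)
    x,y,z=P[...,0],P[...,1],P[...,2]
    ws=(x>0.2)&(x<1.0)&(abs(y)<0.75)
    rect(n,ws&(z>.152)&(z<.19)&(mn>130)&(x<.75),P,"cantop")
    rect(n,ws&(z<.02)&(z>-.01)&(mx<75)&(y<0),P,"mat")
    rect(n,ws&(z>.036)&(z<.050)&(mx-mn<60),P,"trayrim")
    rect(n,ws&(z>.002)&(z<.050)&(mx-mn<70)&(mn>90)&(x<.75)&(y<.0),P,"petri")
    rect(n,ws&(z>.025)&(z<.050)&(x<.75)&(y<.0),P,"timer")
    rect(n,ws&(z>.135)&(z<.152)&(y<0.2),P,"centrif")
    rect(n,ws&(z>.06)&(z<.152)&(y>0.2),P,"rack etc")
```

```text
scene cantop [ 262  213   94   29 1996] [495.  123.8] [209.   65.3] 16.8 z [0.1553 0.1647 0.1665]
scene mat [ 354  176   49   44 1278] [ 432.5 -252.2] [103.9 217.2] 1.1 z [0.0033 0.0074 0.0118]
scene trayrim [ 244  307   79   78 2794] [447.9 338.7] [107.5 164.7] 5.2 z [0.0365 0.0406 0.0488]
scene trayrim [ 84 279 111 120 650] [723.  448.6] [316.3  11.1] 89.0 z [0.0366 0.043  0.0492]
scene trayrim [143 290 123  92 517] [576.7 396. ] [273.5 120.4] 55.4 z [0.0367 0.0432 0.0495]
scene petri [356 236  28  19 206] [390.3 -26.2] [56.7 58.9] 76.5 z [0.0076 0.0229 0.0269]
scene timer [323 162  41  56 318] [ 526.2 -194.7] [315.5  10.8] 88.5 z [0.0259 0.0373 0.049 ]
scene timer [356 232  26  16 222] [392.4 -28.4] [54.7 53. ] 73.2 z [0.0253 0.0293 0.0409]
scene centrif [ 207  119  152   82 6880] [ 720.9 -174.5] [368.4 342.3] 87.9 z [0.1405 0.1432 0.1456]
scene centrif [194  80 114  86 532] [ 938.8 -374.4] [ 10.3 749.3] 0.1 z [0.1358 0.1434 0.1512]
scene centrif [262 234  92  14 498] [485.8 152.2] [206.2   6.6] 17.3 z [0.1359 0.1436 0.1511]
scene rack etc [   0  247  193  146 5857] [766.8 509.6] 
[... 1320 characters left out ...]
 [0.0262 0.0373 0.0489]
side timer [241 213  19  14 199] [390.4 -25.7] [47.4 46.9] 89.2 z [0.0256 0.0287 0.0395]
side centrif [  313   165   182   133 19042] [ 722.8 -174.9] [372.4 343.1] 88.1 z [0.1403 0.1431 0.1456]
side centrif [ 431  123  154  277 1435] [ 928.  -217.2] [ 34.4 779.4] 1.0 z [0.136  0.1437 0.1512]
side centrif [245 139  80  26 408] [497.5  96. ] [211.3  53.5] 4.3 z [0.136  0.143  0.1508]
side rack etc [ 265   34  174   99 3695] [663.4 459.1] [365.1 695.3] 25.4 z [0.0643 0.0997 0.146 ]
side rack etc [ 305   89   36   49 1293] [625.2 355.2] [208.2 111.7] 85.6 z [0.067  0.0868 0.1082]
side rack etc [249 115  14  26 167] [416.1 296.1] [127.4  22.6] 78.0 z [0.0646 0.0994 0.1293]
```

Run:
```python
from h import *
cs=pickle.load(open("c0.pkl","rb"))
Q=[]
for n,c in cs.items():
    P=pts(c); C=c["color"].astype(int)
    x,y,z=P[...,0],P[...,1],P[...,2]
    near=(x>.3)&(x<.72)&(y>-.0)&(y<.3)
    m=near&(z>.030)&(z<.05)&(C.max(2)-C.min(2)<60)
    k,lab,st,_=cv2.connectedComponentsWithStats(m.astype(np.uint8))
    for i in range(1,k):
        if st[i,4]>30:
            q=P[lab==i]; print(n,st[i],np.round(q.min(0),3),np.round(q.max(0),3))
    ork=near&(z>-.01)&(z<.012)&(C[...,0]>180)&(C[...,2]<80)
    # tray interior/outline = non-orange low points
    t=near&(z<.05)&~((C[...,0]>150)&(C[...,2]<90))&(y<.26)&(C.max(2)-C.min(2)<60)&(C.min(2)>60)
    k,lab,st,_=cv2.connectedComponentsWithStats(t.astype(np.uint8))
    for i in range(1,k):
        if st[i,4]>150:
            q=P[lab==i]; r=cv2.minAreaRect(q[:,:2].astype(np.float32)*1000); print("  tray",n,st[i],np.round(r[0]),np.round(r[1]),round(r[2],1),np.round(np.percentile(q,[1,99],axis=0),3).tolist())
    m=(x>.3)&(x<.72)&(y>.19)&(y<.4)&(z>.06)&(z<.16)
    q=P[m]; 
    for x0 in np.arange(.32,.72,.05):
        s=q[(q[:,0]>x0)&(q[:,0]<x0+.05)]
        if len(s)>5: print("   rack",n,round(x0,2),"ymin",round(np.percentile(s[:,1],2),3),"zmax",round(s[:,2].max(),3),len(s))
c=cs["side"]; im=c["color"][120:210,230:370,::-1]; cv2.imwrite("pics/c.png",cv2.resize(im,None,fx=5,fy=5))
```

```text
scene [259 209  11   7  49] [0.684 0.004 0.03 ] [0.72 0.01 0.05]
scene [230 222  88  73 600] [0.44  0.048 0.03 ] [0.681 0.212 0.048]
scene [227 237  13  13  77] [0.704 0.126 0.03 ] [0.72  0.165 0.05 ]
scene [319 249  49  57 336] [0.372 0.039 0.03 ] [0.433 0.207 0.049]
scene [212 250  14  16  87] [0.706 0.179 0.03 ] [0.72  0.226 0.05 ]
scene [267 265  85  14 454] [0.387 0.118 0.03 ] [0.587 0.182 0.05 ]
scene [252 290  14  22 101] [0.547 0.25  0.03 ] [0.554 0.3   0.05 ]
scene [271 306  34  21 405] [0.44  0.259 0.032] [0.509 0.3   0.05 ]
scene [302 315  21  23 201] [0.399 0.252 0.03 ] [0.43  0.3   0.049]
  tray scene [ 227  222  147   91 4310] [545. 107.] [353. 207.] 1.4 [[0.374, 0.005, 0.002], [0.711, 0.209, 0.048]]
  tray scene [ 337  295   34  105 1590] [360. 130.] [260.  42.] 89.9 [[0.34, 0.004, -0.777], [0.38, 0.257, -0.025]]
   rack scene 0.37 ymin 0.242 zmax 0.136 559
   rack scene 0.42 ymin 0.295 zmax 0.123 71
   rack scene 0.52 ymin 0.356 zmax 0.073 18
   rack scene 0.57 ymin 0.265 zmax 0.116 1590
   rack scene 0.62 ymin 0.26 zmax 0.117 731
   rack scene 0.67 ymin 0.191 zmax 0.112 299
side [325 140  22   8 118] [0.618 0.237 0.03 ] [0.683 0.25  0.05 ]
side [325 149  28  20 160] [0.614 0.124 0.03 ] [0.681 0.215 0.048]
side [244 158  70  42 695] [0.376 0.039 0.03 ] [0.569 0.205 0.05 ]
  tray side [321 140  32  31 697] [639. 185.] [132.  89.] 87.7 [[0.609, 0.126, 0.001], [0.682, 0.247, 0.049]]
  tray side [ 244  158   70   49 1592] [456. 101.] [160. 208.] 73.7 [[0.377, 0.041, 0.001], [0.562, 0.192, 0.049]]
   rack side 0.37 ymin 0.234 zmax 0.133 131
   rack side 0.42 ymin 0.266 zmax 0.119 36
   rack side 0.57 ymin 0.27 zmax 0.115 418
   rack side 0.62 ymin 0.255 zmax 0.115 542
   rack side 0.67 ymin 0.191 zmax 0.113 100
```

Emit:
drive_tool:
  steps:
    - {"dx": 0.5,"dy": 0.85,"dz": 0.4}
    - {"dx": 0.5,"dy": 0.85}
    - {"dx": 0.5,"dy": 0.85}
    - {"dx": 0.5,"dy": 0.85}
    - {"dx": 0.5,"dy": 0.85}
    - {"dx": 0.5,"dy": 0.85}
    - {"dx": 0.5,"dy": 0.85}
    - {"dx": 0.5,"dy": 0.85}
    - {"dx": 0.5,"dy": 0.85}
    - {"dx": 0.5,"dy": 0.85}
    - {"dx": 0.5,"dy": 0.85}
    - {"dx": 0.5,"dy": 0.85}

```text
schema error: expected keys dx, dy, dz, ax, ay, az, fingers
```

View pics/c.png

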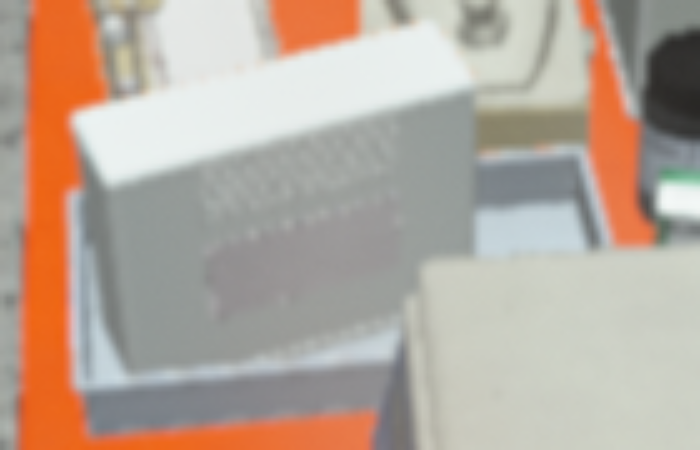

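Emit:
drive_tool:
  steps:
    - {"dx": 0.6,"dy": 0.9,"dz": 0.3,"ax": 0,"ay": 0,"az": 0,"fingers": -1}
    - {"dx": 0.6,"dy": 0.9,"dz": 0.3,"ax": 0,"ay": 0,"az": 0,"fingers": -1}
    - {"dx": 0.6,"dy": 0.9,"dz": 0,"ax": 0,"ay": 0,"az": 0,"fingers": -1}
    - {"dx": 0.6,"dy": 0.9,"dz": 0,"ax": 0,"ay": 0,"az": 0,"fingers": -1}
    - {"dx": 0.6,"dy": 0.9,"dz": 0,"ax": 0,"ay": 0,"az": 0,"fingers": -1}
    - {"dx": 0.6,"dy": 0.9,"dz": 0,"ax": 0,"ay": 0,"az": 0,"fingers": -1}
    - {"dx": 0.6,"dy": 0.9,"dz": 0,"ax": 0,"ay": 0,"az": 0,"fingers": -1}
    - {"dx": 0.6,"dy": 0.9,"dz": 0,"ax": 0,"ay": 0,"az": 0,"fingers": -1}
    - {"dx": 0.6,"dy": 0.9,"dz": 0,"ax": 0,"ay": 0,"az": 0,"fingers": -1}
    - {"dx": 0.6,"dy": 0.9,"dz": 0,"ax": 0,"ay": 0,"az": 0,"fingers": -1}
    - {"dx": 0.6,"dy": 0.9,"dz": 0,"ax": 0,"ay": 0,"az": 0,"fingers": -1}
    - {"dx": 0.6,"dy": 0.9,"dz": 0,"ax": 0,"ay": 0,"az": 0,"fingers": -1}

```text
clock: 1.3
eef_pos: [0.3955, -0.3253, 0.2488]
orientation: [[0.964, 0.265, -0.001], [0.265, -0.964, 0.0], [-0.0, -0.001, -1.0]]
ft_force: [0.1, -0.5, 0.3]
finger_gap: 0.0853
finger_force: 0.0
```

Emit:
drive_tool:
  steps:
    - {"dx": 0.2,"dy": 1,"dz": 0,"ax": 0,"ay": 0,"az": 0,"fingers": -1}
    - {"dx": 0.2,"dy": 1,"dz": 0,"ax": 0,"ay": 0,"az": 0,"fingers": -1}
    - {"dx": 0.2,"dy": 1,"dz": 0,"ax": 0,"ay": 0,"az": 0,"fingers": -1}
    - {"dx": 0.2,"dy": 1,"dz": 0,"ax": 0,"ay": 0,"az": 0,"fingers": -1}
    - {"dx": 0.2,"dy": 1,"dz": 0,"ax": 0,"ay": 0,"az": 0,"fingers": -1}
    - {"dx": 0.2,"dy": 1,"dz": 0,"ax": 0,"ay": 0,"az": 0,"fingers": -1}
    - {"dx": 0.2,"dy": 1,"dz": 0,"ax": 0,"ay": 0,"az": 0,"fingers": -1}
    - {"dx": 0.2,"dy": 1,"dz": 0,"ax": 0,"ay": 0,"az": 0,"fingers": -1}
    - {"dx": 0.2,"dy": 1,"dz": 0,"ax": 0,"ay": 0,"az": 0,"fingers": -1}
    - {"dx": 0.2,"dy": 1,"dz": 0,"ax": 0,"ay": 0,"az": 0,"fingers": -1}
    - {"dx": 0.2,"dy": 1,"dz": 0,"ax": 0,"ay": 0,"az": 0,"fingers": -1}
    - {"dx": 0.2,"dy": 1,"dz": 0,"ax": 0,"ay": 0,"az": 0,"fingers": -1}

```text
clock: 2.5
eef_pos: [0.4669, 0.0345, 0.2489]
orientation: [[0.964, 0.266, -0.001], [0.266, -0.964, -0.0], [-0.001, -0.0, -1.0]]
ft_force: [-0.3, 0.3, 0.3]
finger_gap: 0.0854
finger_force: 0.0
```

Emit:
drive_tool:
  steps:
    - {"dx": 0.31,"dy": 1,"dz": 0,"ax": 0,"ay": 0,"az": 0.2,"fingers": -1}
    - {"dx": 0.31,"dy": 1,"dz": 0,"ax": 0,"ay": 0,"az": 0,"fingers": -1}
    - {"dx": 0.31,"dy": 1,"dz": 0,"ax": 0,"ay": 0,"az": 0,"fingers": -1}
    - {"dx": 0,"dy": 0,"dz": 0,"ax": 0,"ay": 0,"az": 0,"fingers": -1}

```text
clock: 2.9
eef_pos: [0.4955, 0.1262, 0.2488]
orientation: [[0.955, 0.298, -0.0], [0.298, -0.955, 0.001], [-0.0, -0.001, -1.0]]
ft_force: [0.8, -0.4, -0.7]
finger_gap: 0.0856
finger_force: 0.0
```

Run:
```python
from h import *
s=bot.state(); c=bot.capture("wrist")
T=np.eye(4);T[:3,:3]=s["orientation"];T[:3,3]=s["eef_pos"]
P=pts(c,T@np.array(c["hand_eye"])); z=P[...,2]
m=(z>.15)&(z<.175)&(abs(P[...,0]-.495)<.15)&(abs(P[...,1]-.124)<.1)
q=P[m]; r=cv2.minAreaRect(q[:,:2].astype(np.float32)*1000); print(r,np.nanpercentile(q[:,2],[5,50,95]),s["eef_pos"],s["q"])
cv2.imwrite("pics/d.png",c["color"][...,::-1])
```

```text
((495.17352294921875, 124.30697631835938), (205.8605499267578, 63.396080017089844), 17.371625900268555) [0.16112855 0.16273815 0.16388037] [0.49552873 0.12615881 0.24878437] [ 1.14411571e+01 -3.40666974e+00  1.10357064e+02  7.89133290e-02
  7.30600438e+01  8.41086445e+01]
```

View pics/d.png

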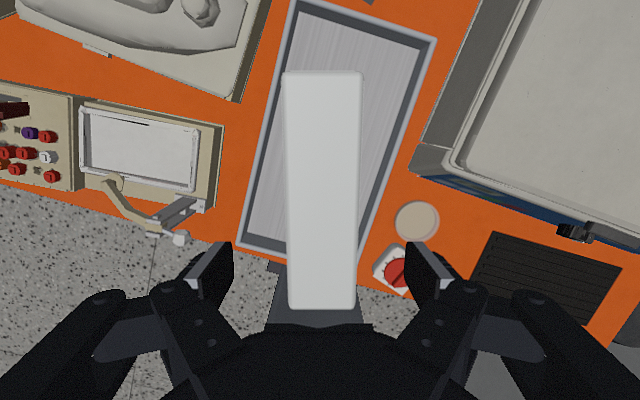

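The wrist view shows the canister top at (322,190), centred and aligned between the open fingers, with the tray around it.

Emit:
drive_tool:
  steps:
    - {"dx": 0,"dy": -0.07,"dz": -0.9,"ax": 0,"ay": 0,"az": 0,"fingers": -1}
    - {"dx": 0,"dy": 0,"dz": -0.9,"ax": 0,"ay": 0,"az": 0,"fingers": -1}
    - {"dx": 0,"dy": 0,"dz": -0.9,"ax": 0,"ay": 0,"az": 0,"fingers": -1}
    - {"dx": 0,"dy": 0,"dz": -0.9,"ax": 0,"ay": 0,"az": 0,"fingers": -1}
    - {"dx": 0,"dy": 0,"dz": -0.9,"ax": 0,"ay": 0,"az": 0,"fingers": -1}
    - {"dx": 0,"dy": 0,"dz": 0,"ax": 0,"ay": 0,"az": 0,"fingers": -1}
    - {"dx": 0,"dy": 0,"dz": 0,"ax": 0,"ay": 0,"az": 0,"fingers": 1}
    - {"dx": 0,"dy": 0,"dz": 0,"ax": 0,"ay": 0,"az": 0,"fingers": 1}
    - {"dx": 0,"dy": 0,"dz": 0,"ax": 0,"ay": 0,"az": 0,"fingers": 1}
    - {"dx": 0,"dy": 0,"dz": 0,"ax": 0,"ay": 0,"az": 0,"fingers": 1}
    - {"dx": 0,"dy": 0,"dz": 0,"ax": 0,"ay": 0,"az": 0,"fingers": 1}
    - {"dx": 0,"dy": 0,"dz": 0,"ax": 0,"ay": 0,"az": 0,"fingers": 1}
  squeeze: 90

```text
clock: 4.15
eef_pos: [0.4964, 0.1213, 0.116]
orientation: [[0.956, 0.295, 0.003], [0.295, -0.956, 0.0], [0.003, 0.001, -1.0]]
ft_force: [-0.9, -0.5, 7.0]
finger_gap: 0.0622
finger_force: 99.3
```

Emit:
drive_tool:
  steps:
    - {"dx": 0,"dy": 0,"dz": 0.3,"ax": 0,"ay": 0,"az": 0,"fingers": 1}
    - {"dx": 0,"dy": 0,"dz": 0.5,"ax": 0,"ay": 0,"az": 0,"fingers": 1}
    - {"dx": 0,"dy": 0,"dz": 0.7,"ax": 0,"ay": 0,"az": 0,"fingers": 1}
    - {"dx": 0,"dy": 0,"dz": 0.7,"ax": 0,"ay": 0,"az": 0,"fingers": 1}
    - {"dx": 0.2,"dy": 0.05,"dz": 0.5,"ax": 0,"ay": 0,"az": -0.4,"fingers": 1}
    - {"dx": 0.3,"dy": 0.05,"dz": 0.3,"ax": 0,"ay": 0,"az": -0.6,"fingers": 1}
    - {"dx": 0.3,"dy": 0,"dz": 0,"ax": 0,"ay": 0,"az": -0.5,"fingers": 1}
    - {"dx": 0.2,"dy": 0,"dz": 0,"ax": 0,"ay": 0,"az": -0.1,"fingers": 1}
    - {"dx": 0,"dy": 0,"dz": 0,"ax": 0,"ay": 0,"az": 0,"fingers": 1}
    - {"dx": 0,"dy": 0,"dz": 0,"ax": 0,"ay": 0,"az": 0,"fingers": 1}
    - {"dx": 0,"dy": 0,"dz": 0,"ax": 0,"ay": 0,"az": 0,"fingers": 1}

```text
clock: 5.25
eef_pos: [0.5243, 0.124, 0.2037]
orientation: [[0.998, 0.06, -0.002], [0.06, -0.998, -0.0], [-0.002, 0.0, -1.0]]
ft_force: [0.2, 0.1, -3.7]
finger_gap: 0.0621
finger_force: 98.9
```

Emit:
drive_tool:
  steps:
    - {"dx": 1,"dy": 0.06,"dz": 0,"ax": 0,"ay": 0,"az": 0,"fingers": 1}
    - {"dx": 0.5,"dy": 0.03,"dz": 0,"ax": 0,"ay": 0,"az": 0,"fingers": 1}
    - {"dx": -1,"dy": -0.06,"dz": 0,"ax": 0,"ay": 0,"az": 0,"fingers": 1}
    - {"dx": -1,"dy": -0.06,"dz": 0,"ax": 0,"ay": 0,"az": 0,"fingers": 1}
    - {"dx": -1,"dy": -0.06,"dz": 0,"ax": 0,"ay": 0,"az": 0,"fingers": 1}
    - {"dx": 1,"dy": 0.06,"dz": 0,"ax": 0,"ay": 0,"az": 0,"fingers": 1}
    - {"dx": 1,"dy": 0.06,"dz": 0,"ax": 0,"ay": 0,"az": 0,"fingers": 1}
    - {"dx": 1,"dy": 0.06,"dz": 0,"ax": 0,"ay": 0,"az": 0,"fingers": 1}
    - {"dx": -1,"dy": -0.06,"dz": 0,"ax": 0,"ay": 0,"az": 0,"fingers": 1}
    - {"dx": -1,"dy": -0.06,"dz": 0,"ax": 0,"ay": 0,"az": 0,"fingers": 1}
    - {"dx": -1,"dy": -0.06,"dz": 0,"ax": 0,"ay": 0,"az": 0,"fingers": 1}
    - {"dx": 1,"dy": 0.06,"dz": 0,"ax": 0,"ay": 0,"az": 0,"fingers": 1}

```text
clock: 6.45
eef_pos: [0.4997, 0.1221, 0.2004]
orientation: [[0.998, 0.06, -0.013], [0.06, -0.998, -0.002], [-0.013, 0.001, -1.0]]
ft_force: [-0.1, 0.3, -1.6]
finger_gap: 0.0621
finger_force: 110.7
```

Emit:
drive_tool:
  steps:
    - {"dx": 0.5,"dy": 0.03,"dz": 0,"ax": 0,"ay": 0,"az": 0,"fingers": 1}
    - {"dx": 0,"dy": 0,"dz": 0,"ax": 0,"ay": 0,"az": 0,"fingers": 1}
    - {"dx": 0,"dy": 0,"dz": 0,"ax": 0,"ay": 0,"az": 0,"fingers": 1}
    - {"dx": 0,"dy": 0,"dz": 0,"ax": 0,"ay": 0,"az": 0,"fingers": 1}

```text
clock: 6.85
eef_pos: [0.5256, 0.1242, 0.2046]
orientation: [[0.998, 0.059, 0.0], [0.059, -0.998, 0.0], [0.0, -0.0, -1.0]]
ft_force: [-0.5, -0.5, -3.2]
finger_gap: 0.0619
finger_force: 110.7
```

Run:
```python
from h import *
print(bot.state()["ft_force"],bot.state()["wrist_torque"])
im=[]
for n,(v,u) in (("scene",(190,220)),("side",(100,220))):
    c=bot.capture(n)["color"][v:v+120,u:u+160,::-1]; im.append(cv2.resize(c,None,fx=2.5,fy=2.5))
cv2.imwrite("pics/e.png",np.hstack(im))
```

```text
[-0.52128247 -0.46465639 -3.15405888] [-0.03723838  0.02626417  0.0369027 ]
```

View pics/e.png

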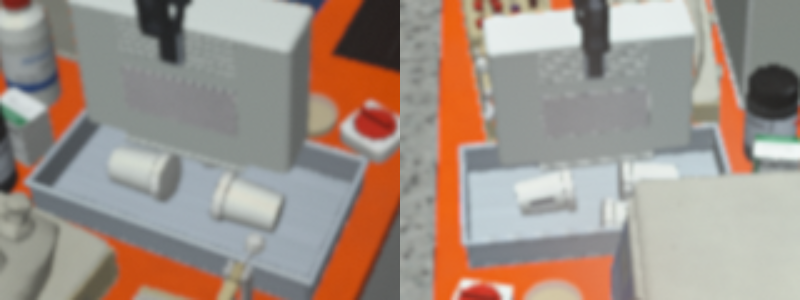

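The scene view shows two fallen cups at (143,172) and (245,200). The side view seems to show three, at (545,190), (648,172) and (612,212). I'll check this by position and by average weight.

Run:
```python
from h import *
f=[]
for n in ("scene","side","scene","side"):
    c=bot.capture(n); f.append(bot.state()["ft_force"][2])
    if len(f)>2: continue
    P=pts(c); C=c["color"].astype(int); x,y,z=P[...,0],P[...,1],P[...,2]
    m=(x>.39)&(x<.67)&(y>.05)&(y<.2)&(z>.015)&(z<.082)&(C.min(2)>90)
    m=m&(z<.078)
    k,lab,st,_=cv2.connectedComponentsWithStats(m.astype(np.uint8))
    for i in range(1,k):
        if st[i,4]>40:
            q=P[lab==i]; r=cv2.minAreaRect(q[:,:2].astype(np.float32)*1000);print(n,st[i],np.round(r[0]),np.round(r[1]),np.round(np.percentile(q[:,2],[5,95]),3))
print(f)
```

```text
scene [263 248  30  23 461] [586. 136.] [66. 50.] [0.02  0.053]
scene [304 258  31  24 483] [468. 129.] [68. 42.] [0.022 0.052]
side [300 164  31  27 303] [570. 102.] [125.  70.] [0.026 0.053]
side [266 167  25  19 334] [470. 125.] [39. 66.] [0.02  0.051]
[np.float64(-2.7883046065578934), np.float64(-2.3720131853607036), np.float64(-1.7765231918070281), np.float64(-1.3663426086076782)]
```

Emit:
drive_tool:
  steps:
    - {"dx": 0,"dy": 0,"dz": 0,"ax": 0,"ay": 0,"az": 0,"fingers": 1}
    - {"dx": 0,"dy": 0,"dz": 0,"ax": 0,"ay": 0,"az": 0,"fingers": 1}
    - {"dx": 0,"dy": 0,"dz": 0,"ax": 0,"ay": 0,"az": 0,"fingers": 1}

```text
clock: 7.45
eef_pos: [0.5251, 0.1241, 0.2043]
orientation: [[0.998, 0.059, -0.0], [0.059, -0.998, 0.0], [-0.0, -0.0, -1.0]]
ft_force: [-0.6, 0.4, -1.1]
finger_gap: 0.0619
finger_force: 110.7
```

All three cups lie in the tray at about (0.586,0.136), (0.468,0.128) and (0.53,0.08), and the weight has dropped to about 2 N, so the canister is empty. Next is the carry, above the height of the centrifuge.

Emit:
drive_tool:
  steps:
    - {"dx": 0,"dy": 0,"dz": 0.6,"ax": 0,"ay": 0,"az": 0,"fingers": 1}
    - {"dx": 0,"dy": 0,"dz": 1,"ax": 0,"ay": 0,"az": 0,"fingers": 1}
    - {"dx": 0,"dy": 0,"dz": 1,"ax": 0,"ay": 0,"az": 0,"fingers": 1}
    - {"dx": -0.2,"dy": -0.4,"dz": 0.3,"ax": 0,"ay": 0,"az": 0.4,"fingers": 1}
    - {"dx": -0.3,"dy": -0.8,"dz": 0,"ax": 0,"ay": 0,"az": 0.7,"fingers": 1}
    - {"dx": -0.3,"dy": -0.9,"dz": 0,"ax": 0,"ay": 0,"az": 0.8,"fingers": 1}
    - {"dx": -0.3,"dy": -0.9,"dz": 0,"ax": 0,"ay": 0,"az": 0.8,"fingers": 1}
    - {"dx": -0.3,"dy": -0.9,"dz": 0,"ax": 0,"ay": 0,"az": 0.8,"fingers": 1}
    - {"dx": -0.3,"dy": -0.9,"dz": 0,"ax": 0,"ay": 0,"az": 0.8,"fingers": 1}
    - {"dx": -0.3,"dy": -0.9,"dz": 0,"ax": 0,"ay": 0,"az": 0.8,"fingers": 1}
    - {"dx": -0.3,"dy": -0.9,"dz": 0,"ax": 0,"ay": 0,"az": 0.8,"fingers": 1}
    - {"dx": -0.3,"dy": -0.9,"dz": 0,"ax": 0,"ay": 0,"az": 0.8,"fingers": 1}

```text
clock: 8.65
eef_pos: [0.4466, -0.1018, 0.2914]
orientation: [[0.481, 0.877, 0.0], [0.877, -0.481, -0.0], [0.0, 0.0, -1.0]]
ft_force: [-0.4, -0.1, -1.7]
finger_gap: 0.062
finger_force: 110.6
```

Emit:
drive_tool:
  steps:
    - {"dx": -0.2,"dy": -0.9,"dz": 0,"ax": 0,"ay": 0,"az": 0.8,"fingers": 1}
    - {"dx": -0.2,"dy": -0.9,"dz": 0,"ax": 0,"ay": 0,"az": 0.8,"fingers": 1}
    - {"dx": -0.1,"dy": -0.9,"dz": 0,"ax": 0,"ay": 0,"az": 0.8,"fingers": 1}
    - {"dx": 0,"dy": -0.9,"dz": 0,"ax": 0,"ay": 0,"az": 0.6,"fingers": 1}
    - {"dx": 0,"dy": -0.6,"dz": 0,"ax": 0,"ay": 0,"az": 0.3,"fingers": 1}
    - {"dx": 0,"dy": 0,"dz": 0,"ax": 0,"ay": 0,"az": 0,"fingers": 1}
    - {"dx": 0,"dy": 0,"dz": 0,"ax": 0,"ay": 0,"az": 0,"fingers": 1}

```text
clock: 9.35
eef_pos: [0.432, -0.2267, 0.2911]
orientation: [[0.014, 1.0, -0.0], [1.0, -0.014, 0.001], [0.001, -0.0, -1.0]]
ft_force: [-0.2, 0.2, -2.2]
finger_gap: 0.0624
finger_force: 110.6
```

Run:
```python
from h import *
s=bot.state(); print(s["eef_pos"],s["orientation"].round(3).tolist(),s["ft_force"])
for n in("scene","side"):
    c=bot.capture(n); P=pts(c); C=c["color"].astype(int); x,y,z=P[...,0],P[...,1],P[...,2]
    m=(x>.25)&(x<.6)&(y<-.1)&(y>-.42)&(C.min(2)>120)
    zt=s["eef_pos"][2]+.046
    q=P[m&(abs(z-zt)<.012)]; r=cv2.minAreaRect(q[:,:2].astype(np.float32)*1000); print(n,len(q),r,np.percentile(q[:,2],[5,50,95]))
```

```text
[ 0.43197776 -0.2267141   0.29113426] [[0.014, 1.0, -0.0], [1.0, -0.014, 0.001], [0.001, -0.0, -1.0]] [-0.20843059  0.19324703 -2.16596047]
scene 715 ((431.8122863769531, -224.25228881835938), (64.4321060180664, 206.3067626953125), 0.18463076651096344) [0.32980244 0.33941121 0.34107819]
side 2003 ((436.85650634765625, -271.5820007324219), (130.3074493408203, 92.984130859375), 73.05620574951172) [0.33065247 0.33851385 0.34025226]
```

Emit:
drive_tool:
  steps:
    - {"dx": -0.07,"dy": -0.9,"dz": 0,"ax": 0,"ay": 0,"az": 0.1,"fingers": 1}
    - {"dx": 0,"dy": 0,"dz": -0.8,"ax": 0,"ay": 0,"az": 0,"fingers": 1}
    - {"dx": 0,"dy": 0,"dz": -1,"ax": 0,"ay": 0,"az": 0,"fingers": 1}
    - {"dx": 0,"dy": 0,"dz": -1,"ax": 0,"ay": 0,"az": 0,"fingers": 1}
    - {"dx": 0,"dy": 0,"dz": -1,"ax": 0,"ay": 0,"az": 0,"fingers": 1}
    - {"dx": 0,"dy": 0,"dz": -1,"ax": 0,"ay": 0,"az": 0,"fingers": 1}
    - {"dx": 0,"dy": 0,"dz": -0.5,"ax": 0,"ay": 0,"az": 0,"fingers": 1}
    - {"dx": 0,"dy": 0,"dz": -0.2,"ax": 0,"ay": 0,"az": 0,"fingers": 1}
    - {"dx": 0,"dy": 0,"dz": -0.1,"ax": 0,"ay": 0,"az": 0,"fingers": 1}
    - {"dx": 0,"dy": 0,"dz": 0,"ax": 0,"ay": 0,"az": 0,"fingers": 1}
    - {"dx": 0,"dy": 0,"dz": 0,"ax": 0,"ay": 0,"az": 0,"fingers": 1}

```text
clock: 10.55
eef_pos: [0.431, -0.2543, 0.1246]
orientation: [[-0.003, 1.0, 0.002], [1.0, 0.003, -0.001], [-0.001, 0.002, -1.0]]
ft_force: [0.5, -0.5, -1.8]
finger_gap: 0.0621
finger_force: 110.8
```

Emit:
drive_tool:
  steps:
    - {"dx": 0,"dy": 0,"dz": -0.05,"ax": 0,"ay": 0,"az": 0,"fingers": 1}
    - {"dx": 0,"dy": 0,"dz": -0.05,"ax": 0,"ay": 0,"az": 0,"fingers": 1}
    - {"dx": 0,"dy": 0,"dz": -0.05,"ax": 0,"ay": 0,"az": 0,"fingers": 1}
    - {"dx": 0,"dy": 0,"dz": 0,"ax": 0,"ay": 0,"az": 0,"fingers": 1}
    - {"dx": 0,"dy": 0,"dz": 0,"ax": 0,"ay": 0,"az": 0,"fingers": 1}

```text
clock: 11.05
eef_pos: [0.4308, -0.2548, 0.1211]
orientation: [[-0.003, 1.0, 0.002], [1.0, 0.003, -0.002], [-0.002, 0.002, -1.0]]
ft_force: [-3.9, 0.4, 8.6]
finger_gap: 0.0619
finger_force: 112.0
```

Force rose from −1.8 N to 8.6 N, so it is standing on the ribs. I'll open slowly and go straight up.

Emit:
drive_tool:
  steps:
    - {"dx": 0,"dy": 0,"dz": 0,"ax": 0,"ay": 0,"az": 0,"fingers": -0.4}
    - {"dx": 0,"dy": 0,"dz": 0,"ax": 0,"ay": 0,"az": 0,"fingers": -0.7}
    - {"dx": 0,"dy": 0,"dz": 0,"ax": 0,"ay": 0,"az": 0,"fingers": -1}
    - {"dx": 0,"dy": 0,"dz": 0,"ax": 0,"ay": 0,"az": 0,"fingers": -1}
    - {"dx": 0,"dy": 0,"dz": 0,"ax": 0,"ay": 0,"az": 0,"fingers": -1}
    - {"dx": 0,"dy": 0,"dz": 0,"ax": 0,"ay": 0,"az": 0,"fingers": -1}
  squeeze: 20

```text
clock: 11.65
eef_pos: [0.4299, -0.2537, 0.1185]
orientation: [[-0.003, 1.0, -0.0], [1.0, 0.003, 0.0], [0.0, -0.0, -1.0]]
ft_force: [-0.9, 0.6, -0.9]
finger_gap: 0.0854
finger_force: 0.0
```

Emit:
drive_tool:
  steps:
    - {"dx": 0,"dy": 0,"dz": 0.4,"ax": 0,"ay": 0,"az": 0,"fingers": -1}
    - {"dx": 0,"dy": 0,"dz": 0.7,"ax": 0,"ay": 0,"az": 0,"fingers": -1}
    - {"dx": 0,"dy": 0,"dz": 0.9,"ax": 0,"ay": 0,"az": 0,"fingers": -1}
    - {"dx": 0,"dy": 0,"dz": 0.9,"ax": 0,"ay": 0,"az": 0,"fingers": -1}
    - {"dx": 0,"dy": 0,"dz": 0.9,"ax": 0,"ay": 0,"az": 0,"fingers": -1}
    - {"dx": 0,"dy": 0,"dz": 0.6,"ax": 0,"ay": 0,"az": 0,"fingers": -1}
    - {"dx": 0,"dy": 0,"dz": 0,"ax": 0,"ay": 0,"az": 0,"fingers": -1}
    - {"dx": 0,"dy": 0,"dz": 0,"ax": 0,"ay": 0,"az": 0,"fingers": -1}

```text
clock: 12.45
eef_pos: [0.4302, -0.2539, 0.2512]
orientation: [[-0.003, 1.0, 0.001], [1.0, 0.003, -0.001], [-0.001, 0.001, -1.0]]
ft_force: [0.1, -0.3, -0.2]
finger_gap: 0.0855
finger_force: 0.0
```

Run:
```python
from h import *
c=bot.capture("side"); P=pts(c); C=c["color"].astype(int); x,y,z=P[...,0],P[...,1],P[...,2]
m=(x>.25)&(x<.5)&(y<-.1)&(y>-.42)&(C.min(2)>120)&(abs(z-.168)<.012)
q=P[m]; print(len(q),cv2.minAreaRect(q[:,:2].astype(np.float32)*1000),np.percentile(q[:,2],[5,50,95]))
s=bot.capture("scene")
cv2.imwrite("pics/f.png",np.hstack([cv2.resize(a["color"][v:v+220,u:u+200,::-1],None,fx=2,fy=2) for a,v,u in((c,120,220),(s,150,220))]))
```

```text
2671 ((431.20452880859375, -256.20306396484375), (63.74433135986328, 210.43345642089844), 0.6490659713745117) [0.16439359 0.16802752 0.17025961]
```

View pics/f.png

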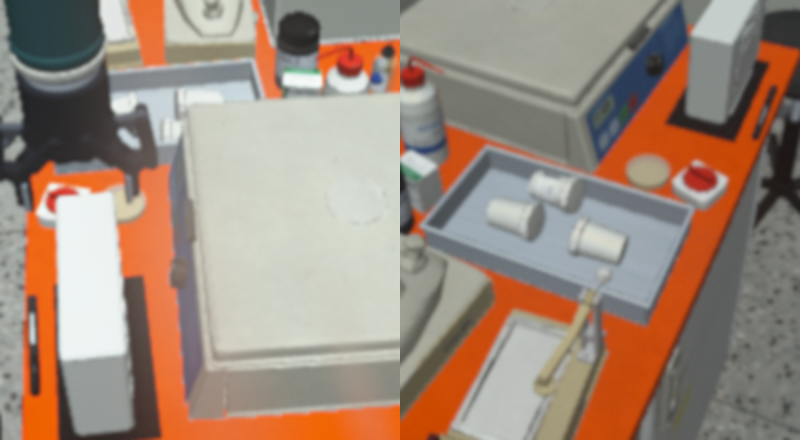

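The scene half shows all three cups lying in the tray, at (513,217), (555,188) and (598,240). The side half shows the canister level on the mat at (95,310), with its top at 0.168 m and its centre within 5 mm of the mat's. The bystanders are where they were.

```bash
python3 -c "
from station import bot
print(bot.finish_job())"
```

```text
the job is handed in; nothing more can be done
None
```

I handed the job in at about 12.5 s on the robot's clock, with no verdict returned: all three cups were shaken out and lie in the tray, and the empty canister stands upturned lengthwise on the mat, within about 5 mm of its centre, with the bystanders unmoved in the last pictures.

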